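Seat the magnifying lens in its three-point cell

ROBOT

A 6-joint arm with a two-finger parallel gripper is mounted at the origin on the work surface. World frame = base frame: x ahead of the robot, y to its left, z up, the work surface at z = 0. Lengths are in m, angles in rad, forces in N, time in s.
With the tool pointing down it reaches from about 0.375 to 0.9 m from the base axis. Payload 3.1 kg.
Tool frame: the origin (TCP) lies between the finger pads; the fingertips stand 8 mm ahead of it and the grasp point (between the pads) lies 11 mm behind it; z points along the fingers, y is the line along which they close (so a half turn about z gives the same grasp; the last joint's range is limited). The gripper opens to 85 mm and grips with 20 to 120 N. Pads are 22 mm wide; open, the fingers measure 114 mm over their backs; the gripper's body (76 mm by 85 mm) begins 54 mm behind the grasp point. The pads swing forward as they close: fully open they stand 13 mm farther back than shut.
Start: joints at [-1.359, 0.527, 1.433, -0, 1.181, -0.178], TCP at [0.238, -0.578, 0.239] pointing down, gripper open.
Joint ranges: [-3.08, 3.08], [-0.75, 2.2], [0.22, 2.44], [-1.43, 4.57], [0, 2.65], [-2.85, 2.85]. Speed limits (rad/s): [2.79, 2.79, 3.14, 3.14, 3.14, 3.14].

INTERFACE

Orientations are given as a unit quaternion [x, y, z, w].
In Python, from station import readout, cams, sign_off gives the robot as it stands.
- The arm moves only by the tool send_rows, never from a script. Its argument "commands" is text: rows parted by semicolons, each of 5 numbers parted by spaces: the finger opening in mm, from 0 to 85.4, then the shift along the tool's x, y, z each as a share of 0.02 m, from -1 to 1, then the turn about the tool's z as a share of 4 degrees, from -1 to 1. In form: grip dx dy dz spin; .... A call has 1 to 20 rows; each row shifts and turns the commanded pose from where the row before left it, along the tool's axes as they then stand; what a row does not reach is not made up. A row lasts 1/12 s, in which the tool goes at most 41.7 mm and 7.16 degrees, less where a joint would pass 70% of its speed; a pose out of reach is approached as far as the arm can. A call with a number of a shift or a turn outside -1 to 1 is refused whole. A call with a gripper value outside its range is refused whole. The fingers move at their own pace and stop on an object; "grip_force" is the grip in N (left out, the last holds). Time passes only in rows, so rows that do not move let the fingers close. It gives the time, the measured TCP pose, the force, the opening and the grip force at its end, in the units of the state.
- readout.sense(): the state, without advancing time (a new reading comes with each control period).
- cams.snapshot(name): name is "scene" or "top" or "wrist"; returns a dict with "pixels" (384x512x3 uint8, red, green, blue), "intrinsics" (3x3 intrinsics, pixels), "eye" and "rotation" of the camera in the world. Camera axes: x right, y down, z forward; pixel columns grow to the right and rows downward; lengths in m; the calibration is good to about 2 mm. A picture is of the moment at which its call begins. There is no depth.
- sign_off(): hands the job in; it is judged then, once.
The state is a dict: "t": time; "q": joint angles; "qd": joint speeds; "tau": joint torques, N m; "tcp_pos": TCP position; "tool_rot": TCP orientation; "force": force on the tool from outside, world axes, zero at the start; "ft_torque": the same for the moment, N m; "finger_gap": opening from 0.0 (shut) to 1.0 (fully open); "gripper_force": force on a finger pad.
Only numpy, scipy, OpenCV 4.12 (cv2) and the standard library are available. Lean on these libraries where they do the work, as an engineer would, in place of code of your own. Each camera call takes 0.05 s, during which the arm holds its last target. There are 200 camera calls.

TASK

Fit the loose magnifying lens into the stand magnifier: push the sprung jaw back with the rim of the lens, lower the lens between the jaw and the two posts, and press it gently down until you feel it bear on the three seat studs. Then let go, so that it stays level on the studs, held between the jaw and both posts and unable to rock. Do not force anything, and leave the other things on the table where they are.

Things in the scene. Friction and masses are not known exactly. Their poses are not given: they have to be found in the camera images.
- lens: The lens: a flat round disc, glass in a smooth black ring, 60 mm in diameter and 14 mm thick (the glass bulges another 4 mm on top), about 120 g, lying flat on the table, loose. Origin at the centre of its underside, z up. Being round it can be gripped from above across any diameter.
- foot: Grey base plate of the stand magnifier, 150 x 120 x 12 mm, fixed to the table. Origin on the table at the axis on which the lens is to sit; x points from the sprung jaw to the two posts, z up. It carries the seat: three upright studs 6 mm thick with round rubber tips, 21 mm from the axis at 180, 60 and -60 degrees from x, joined by a thin ring (see cell_axis for their height).
- cell: The holder around the lens, fixed on the foot, with the same origin and axes as the foot; it carries the two fixed posts and the sprung jaw. More than 25 N between the lens and a post is too much. The sides at +y and -y are free for fingers.
- cell_axis (a point): Point on the lens axis, on top of the base plate, 12 mm above the table. Axes as the foot. The stud tips' height is adjustable and NOT reported: 28 to 54 mm above the table, all three alike; find it by lowering the lens until it bears. The studs sink together, sprung, 0.2 mm per newton, at most 6 mm. More than 12 N between lens and studs is too much.
- post_a: Fixed white nylon post (slick) on the +y side, 8 x 10 mm, from the base plate up to 70 mm above the table. Origin on its inner face at table height, 30 mm from the axis, at +40 degrees from the foot's x. Its flat inner face looks at the axis.
- post_b: Fixed white nylon post (slick) on the -y side, the same as post_a, at -40 degrees from the foot's x.
- jaw (a joint): Travel of the sprung jaw away from the axis (along the foot's -x), in m: 0 free, 0.010 at its stop. Its spring pushes it towards the posts with 4 N at 0, rising by 0.6 N per mm (10 N at the stop). With the lens home against both posts it reads about 0.004.
- jaw_face (a point): Point on the smooth aluminium jaw's inner face, 70 mm above the table. Free, the face stands 26 mm from the axis on the foot's -x side, so the lens must push it back by 4 mm to be home. The jaw is 12 mm wide; its upright face spans 24 to 81 mm above the table (higher than the posts), and above that a lip leans outwards by 6 mm up to 93 mm.
- phone: Bystander: black phone, 150 x 72 x 8.5 mm, lying on the table. Origin under its centre.
- pebble: Bystander: white pebble, 44 mm across, 19 mm high. Origin under its centre.
- jar: Bystander: closed glass jar, 56 mm across, 75 mm high. Origin under its centre.

How it is judged:
By the outcome, as a careful person would: the job done as asked, in the order asked, and still so for the second after the job is handed in, with the robot touching nothing.
It also fails if it takes over 54 s, if anything falls off the work surface, if the arm or the gripper's body presses on something with over 40 N, if the wrist force passes 120 N, or if a joint passes its speed limit or range.

## Working session

There is one attempt and no reset: what is moved stays moved. The work goes in short steps, Python scripts to look and compute and a tool call to move; the robot and the scene stay as the last step left them, time stands still between calls to the robot, and variables do not carry over. Pictures are saved under pics/ and viewed, at most 10 in all, crops included, and the job is handed in when it is done.

Besides the shell and the picture viewer there is one more tool, called after "Emit:" as name(argument=value, ...), one argument or row to a line, values as JSON. send_rows: Moves the arm, as the interface text tells. Its arguments: {"type":"object","properties":{"commands":{"type":"string"},"grip_force":{"type":"number"}},"required":["commands"]}

```bash
mkdir -p pics; cat > h.py <<'E'
import numpy as np, cv2
from station import readout, cams, sign_off
def snap(n,f):
    s=cams.snapshot(n); cv2.imwrite('pics/'+f,np.array(s['pixels'])[:,:,::-1])
    np.savez('pics/'+f+'.npz',**{k:np.array(s[k]) for k in s}); return s
def load(f): return dict(np.load('pics/'+f+'.npz'))
def ray(s,u,v,z):
    d=np.array(s['rotation'])@np.linalg.inv(np.array(s['intrinsics']))@[u,v,1]; e=np.array(s['eye'])
    return e+d*(z-e[2])/d[2]
def proj(s,p):
    c=np.array(s['rotation']).T@(np.array(p)-np.array(s['eye'])); q=np.array(s['intrinsics'])@c; return q[:2]/q[2]
E
python3 - <<'E'
from h import *
a=snap('top','top1.png');b=snap('scene','scene1.png')
for s in(a,b): print(np.round(s['eye'],3),np.round(s['rotation'],2).tolist(),np.round(s['intrinsics'],0).tolist())
cv2.imwrite('pics/both1.png',cv2.resize(np.vstack([a['pixels'],b['pixels']])[:,:,::-1],None,fx=.78,fy=.78))
r=readout.sense();print({k:np.round(v,3).tolist() for k,v in r.items()})
E
```

```text
[0.526 0.078 0.906] [-0.7, 0.71, -0.02, 0.04] [[385.0, 0.0, 258.0], [0.0, 385.0, 193.0], [0.0, 0.0, 1.0]]
[ 1.258 -0.21   0.803] [0.78, 0.5, -0.2, -0.32] [[466.0, 0.0, 252.0], [0.0, 466.0, 196.0], [0.0, 0.0, 1.0]]
{'t': 0.1, 'q': [-1.359, 0.528, 1.434, -0.0, 1.181, -0.178], 'qd': [0.001, -0.001, -0.004, 0.003, 0.0, 0.001], 'tau': [0.0, -44.33, -17.859, -0.0, 0.004, -0.0], 'tcp_pos': [0.237, -0.577, 0.238], 'tool_rot': [0.981, 0.194, -0.0, -0.001], 'force': [0.177, -0.4, 0.69], 'ft_torque': [-0.03, 0.039, -0.012], 'gripper_force': 0.0, 'finger_gap': 0.999}
```

View pics/top1.png

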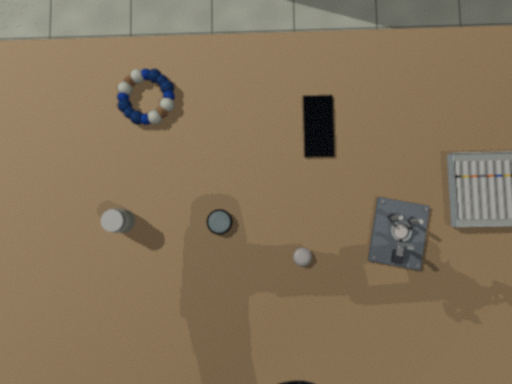

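View pics/scene1.png

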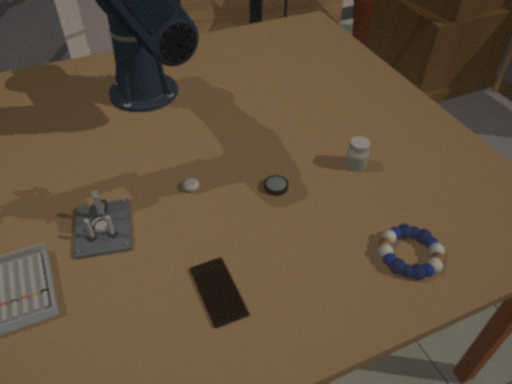

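The top view shows the lens at about (220,222). The foot spans (370-430, 198-270), with the posts near (395,218) and (415,222) and the jaw near (401,253). The rotation is a quaternion, so I'll convert it and then measure.

```bash
sed -i "s/^from station/from scipy.spatial.transform import Rotation as R\nfrom station/; s/np.array(s\['rotation'\])/R.from_quat(s['rotation']).as_matrix()/g" h.py
python3 - <<'E'
from h import *
s=load('top1.png'); im=s['pixels']
print(R.from_quat(s['rotation']).as_matrix().round(2).tolist())
# lens: non-brown blob near (220,222)
hsv=cv2.cvtColor(im,cv2.COLOR_RGB2HSV)
m=((hsv[:,:,1]<95)|(hsv[:,:,2]<45)|((hsv[:,:,0]>40))).astype(np.uint8)
n,l,st,c=cv2.connectedComponentsWithStats(m)
for i in range(1,n):
    if st[i,4]>100: print(st[i],c[i].round(1))
i=l[222,220]; print('lens',ray(s,*c[i],.012))
cs,_=cv2.findContours((l==i).astype(np.uint8),0,2); print(cv2.minEnclosingCircle(cs[0]),cv2.minAreaRect(cs[0]))
f=l[205,385]; cs,_=cv2.findContours((l==f).astype(np.uint8),0,2)
r=cv2.minAreaRect(max(cs,key=cv2.contourArea)); print('foot',r)
for p in cv2.boxPoints(r): print(p,ray(s,*p,.012).round(4))
crop=np.hstack([cv2.resize(im[190:280,360:445,::-1],None,fx=6,fy=6,interpolation=2)])
mm=cv2.resize(m[190:280,360:445]*255,None,fx=3,fy=3)
crop=cv2.copyMakeBorder(crop,0,0,0,260,0); crop[:270,510:765]=mm[:,:,None]
cv2.imwrite('pics/c1.png',crop)
E
```

```text
[[-0.02, -1.0, 0.09], [-1.0, 0.02, 0.02], [-0.02, -0.08, -1.0]]
[     0      0    512    384 101495] [173.9 135.9]
[360 125  38  37 183] [378.1 145.3]
[ 444  148   68   85 5035] [479.1 188.6]
[ 366  195   65   77 3825] [398.4 233. ]
[285 241  31  28 425] [301.3 255.9]
[ 96 367  24  17 113] [107.8 376.2]
[277 378  39   6 132] [297.1 381.5]
lens [0.74266139 0.29191293 0.012     ]
((255.5, 191.5), 319.30010986328125) ((255.5, 191.5), (383.0, 511.0), 90.0)
foot ((397.6531677246094, 233.7543182373047), (58.38996505737305, 72.1511459350586), 8.746162414550781)
[363.3121 264.9711] [ 0.432  -0.1424  0.012 ]
[374.28323 193.65894] [ 0.5948 -0.1748  0.012 ]
[431.99423 202.53754] [ 0.5714 -0.3063  0.012 ]
[421.0231 273.8497] [ 0.4097 -0.2721  0.012 ]
```

View pics/c1.png

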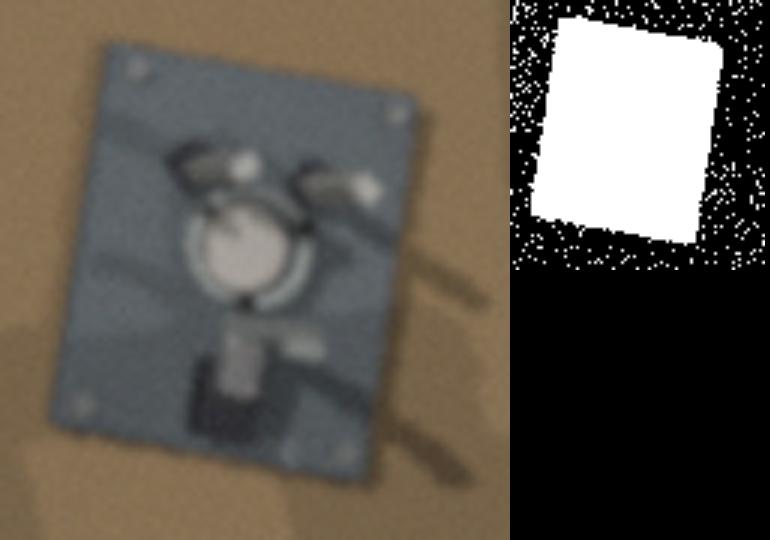

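The crop shows the foot with its posts at the image-up side and the jaw at the bottom, so foot x has a yaw of about -11°. Next I'll work out the approach numbers.

```bash
python3 - <<'E'
from h import *
s=load('top1.png'); im=s['pixels']
print('lens',ray(s,219.5,222,.014).round(3))
P=lambda x,y:(360+x/6,190+y/6)
a=ray(s,*P(243,165),.07);b=ray(s,*P(367,188),.07);j=ray(s,*P(302,345),.093)
print(a,b,j,(a+b)/2); q=s=np.degrees(np.arctan2(*((b-a)[[0,1]]*[1,-1])));print('yaw?',-q)
c=np.array([.502,-.2239]);y=np.radians(-10.8);X=np.array([np.cos(y),np.sin(y)]);Y=np.array([X[1],-X[0]])
t=readout.sense()['tcp_pos'][:2]
for n,g in(('stand',c),('lens',ray(load('top1.png'),219.5,222,.014)[:2])): print(n,(g-t)@X,(g-t)@Y)
E
```

```text
lens [0.536 0.186 0.014]
[ 0.53766322 -0.21219697  0.07      ] [ 0.52854095 -0.25590905  0.07      ] [ 0.47467122 -0.22135228  0.093     ] [ 0.53310209 -0.23405301  0.07      ]
yaw? 11.787862804630112
stand 0.19367395844118887 -0.3968763498194882
lens 0.15083954316595505 -0.8055082904771901
```

Emit:
send_rows(
  commands="85 0 0 0 1;85 0 0 0 1;85 0 0 0 1;85 0 0 0 1;85 0 0 0 1;85 0 0 0 1;85 0 0 0 1;85 0 0 0 1;85 0 0 0 0.3;85 0 0 0 0",
  grip_force=30,
)

```text
t: 0.93
tcp_pos: [0.2375, -0.5778, 0.2389]
tool_rot: [0.996, -0.094, -0.0, -0.0]
force: [-0.3, -0.0, -0.2]
finger_gap: 0.997
gripper_force: 0.0
```

Emit:
send_rows(
  commands="85 0.48 -0.98 0 0;85 0.48 -0.98 0 0;85 0.48 -0.98 0 0;85 0.48 -0.98 0 0;85 0.48 -0.98 0 0;85 0.48 -0.98 0 0;85 0.48 -0.98 0 0;85 0.48 -0.98 0 0;85 0.48 -0.98 0 0;85 0.48 -0.98 0 0;85 0.48 -0.98 0 0;85 0.48 -0.98 0 0;85 0.48 -0.98 0 0;85 0.48 -0.98 0 0;85 0.48 -0.98 0 0;85 0.48 -0.98 0 0;85 0.48 -0.98 0 0;85 0.48 -0.98 0 0;85 0.48 -0.98 0 0;85 0 0 0 0",
)

```text
t: 2.6
tcp_pos: [0.4884, -0.2437, 0.2393]
tool_rot: [0.996, -0.092, 0.0, -0.001]
force: [0.8, -0.7, 0.1]
finger_gap: 0.992
gripper_force: 0.0
```

```bash
python3 - <<'E'
from h import *
s=snap('wrist','w1.png'); print(s['eye'],R.from_quat(s['rotation']).as_matrix().round(3).tolist(),s['intrinsics'])
print(readout.sense()['tcp_pos'])
print(proj(s,[.5077,-.229,.07]))
E
```

```text
[ 0.55700415 -0.25730383  0.37411322] [[-0.184, -0.946, -0.267], [-0.983, 0.177, 0.053], [-0.003, 0.273, -0.962]] [[280.43688072   0.         253.02936863]
 [  0.         280.43688072 192.81019143]
 [  0.           0.           1.        ]]
[ 0.48754404 -0.24520524  0.23923075]
[236.64629847 164.29736114]
```

View pics/w1.png

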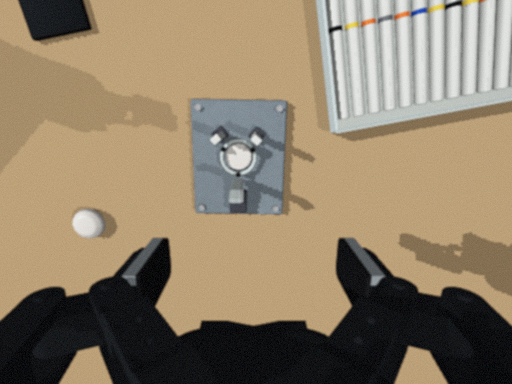

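The wrist view shows the foot's corners near (193,100), (286,101), (284,213) and (194,213). The post tops are near (219,135) and (258,135), with the ring at (239,156) and the jaw at (237,193).

```bash
python3 - <<'E'
from h import *
s=load('w1.png'); im=s['pixels']; hsv=cv2.cvtColor(im,cv2.COLOR_RGB2HSV)
m=((hsv[:,:,0]>60)&(hsv[:,:,2]>60)).astype(np.uint8); m=cv2.morphologyEx(m,cv2.MORPH_OPEN,np.ones((3,3)))
n,l=cv2.connectedComponents(m); f=l[190,210]
cs,_=cv2.findContours((l==f).astype(np.uint8),0,2)
h=cv2.convexHull(max(cs,key=cv2.contourArea)).reshape(-1,2)
w=np.array([ray(s,*p,.012)[:2] for p in h]).astype(np.float32)
r=cv2.minAreaRect(w*1000);print(cv2.boundingRect(h),r)
cv2.imwrite('pics/c2.png',cv2.resize(im[95:220,185:295,::-1],None,fx=4.8,fy=4.8,interpolation=2))
E
```

```text
(191, 100, 96, 114) ((504.3093566894531, -227.16233825683594), (117.45138549804688, 147.08889770507812), 78.53053283691406)
```

View pics/c2.png

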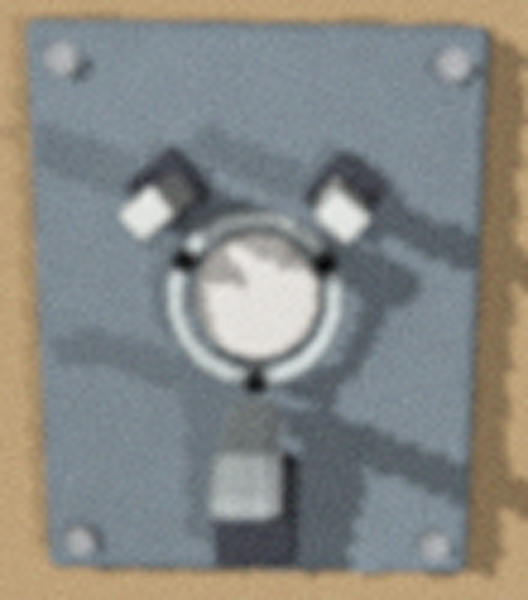

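The zoomed crop shows the stud tips at (184,259), (323,262) and (254,382), the post tops at (145,210) and (343,217), and the jaw lip at (247,487).

```bash
python3 - <<'E'
from h import *
s=load('w1.png'); P=lambda x,y:(185+x/4.8-.4,95+y/4.8-.4)
S=[P(184,259),P(323,262),P(254,382)]
for z in(.028,.035,.041,.048,.054):
    w=[ray(s,*p,z)[:2] for p in S]; print(z,[round(1e3*np.linalg.norm(w[i]-w[i-1]),1) for i in range(3)],np.mean(w,0).round(4))
a=ray(s,*P(145,210),.07)[:2];b=ray(s,*P(343,217),.07)[:2];d=a-b
y=np.arctan2(-d[0],d[1]);X=np.array([np.cos(y),np.sin(y)]);
print(np.degrees(y),np.linalg.norm(d),'exp',2*.034*np.sin(np.radians(40)),'axis',(a+b)/2-X*.034*np.cos(np.radians(40)))
y=np.radians(-11.3);X=np.array([np.cos(y),np.sin(y)]);Y=np.array([X[1],-X[0]])
j=ray(s,*P(247,520),.093)[:2];print('jaw outer',j)
t=readout.sense()['tcp_pos'][:2];print((np.array([.536,.186])-t)@X,(np.array([.536,.186])-t)@Y)
E
```

```text
0.028 [np.float64(36.5), np.float64(35.6), np.float64(36.2)] [ 0.5091 -0.2278]
0.035 [np.float64(35.8), np.float64(34.9), np.float64(35.5)] [ 0.5101 -0.2284]
0.041 [np.float64(35.2), np.float64(34.2), np.float64(34.9)] [ 0.5109 -0.2289]
0.048 [np.float64(34.4), np.float64(33.5), np.float64(34.1)] [ 0.5119 -0.2295]
0.054 [np.float64(33.8), np.float64(32.9), np.float64(33.5)] [ 0.5127 -0.23  ]
-12.607394695712545 0.044113541797987335 exp 0.04370955745868467 axis [ 0.50921251 -0.22749918]
jaw outer [ 0.47127548 -0.22231374]
-0.036976379008174784 -0.4323409366997531
```

Emit:
send_rows(
  commands="85 0 0 0 0.25;85 -0.15 -1 0.1 0;85 -0.15 -1 0.1 0;85 -0.15 -1 0.1 0;85 -0.15 -1 0.1 0;85 -0.15 -1 0.1 0;85 -0.15 -1 0.1 0;85 -0.15 -1 0.1 0;85 -0.15 -1 0.1 0;85 -0.15 -1 0.1 0;85 -0.15 -1 0.1 0;85 -0.15 -1 0.1 0;85 -0.15 -1 0.1 0;85 -0.15 -1 0.1 0;85 -0.15 -1 0.1 0;85 -0.15 -1 0.1 0;85 -0.15 -1 0.1 0;85 -0.15 -1 0.1 0;85 -0.15 -1 0.1 0;85 -0.15 -1 0.1 0",
)

```text
t: 4.32
tcp_pos: [0.5095, 0.1365, 0.2012]
tool_rot: [0.995, -0.104, 0.0, 0.0]
force: [0.5, -0.1, 0.5]
finger_gap: 0.995
gripper_force: 0.0
```

Emit:
send_rows(
  commands="85 0 -1 0 0;85 0 -0.5 0 0;85 0 0 0 0;85 0 0 0 0;85 0 0 0 0",
)

```text
t: 4.73
tcp_pos: [0.5153, 0.165, 0.2013]
tool_rot: [0.995, -0.104, -0.0, 0.0]
force: [-1.6, 0.3, -0.7]
finger_gap: 0.995
gripper_force: 0.0
```

```bash
python3 - <<'E'
from h import *
s=snap('wrist','w2.png'); im=s['pixels']
p=proj(s,[.536,.186,.014]).astype(int);print(p)
g=cv2.cvtColor(im,cv2.COLOR_RGB2HSV); x,y=p-50
c=im[y:y+100,x:x+100]; gc=g[y:y+100,x:x+100]
m=((gc[:,:,0]>40)&(gc[:,:,0]<160)|(gc[:,:,2]<55)).astype(np.uint8);m=cv2.morphologyEx(m,cv2.MORPH_OPEN,np.ones((3,3)))
n,l,st,ce=cv2.connectedComponentsWithStats(m);i=1+np.argmax(st[1:,4]);print(st[i],ce[i])
cs,_=cv2.findContours((l==i).astype(np.uint8),0,2);h=cv2.convexHull(max(cs,key=cv2.contourArea)).reshape(-1,2)
w=np.array([ray(s,*(q+[x,y]),.011)[:2] for q in h]).astype(np.float32);print(cv2.minEnclosingCircle(w*1000),cv2.fitEllipse(w*1000))
cv2.drawContours(m,[h.reshape(-1,1,2)],-1,2,1)
v=cv2.resize(np.hstack([c[:,:,::-1],cv2.cvtColor(m*120,8)]),None,fx=4,fy=4);cv2.imwrite('pics/c3.png',v)
print(readout.sense()['tcp_pos'],readout.sense()['tool_rot'])
E
```

```text
[231 161]
[  24   24   50   49 1943] [48.86103963 48.10499228]
((538.3048706054688, 187.2578125), 29.395587921142578) ((538.2667846679688, 187.3682403564453), (57.59701919555664, 58.314937591552734), 44.358001708984375)
[0.5153046  0.16493402 0.20129255] [ 9.94572560e-01 -1.04044777e-01 -1.94833179e-04  2.61994913e-04]
```

View pics/c3.png

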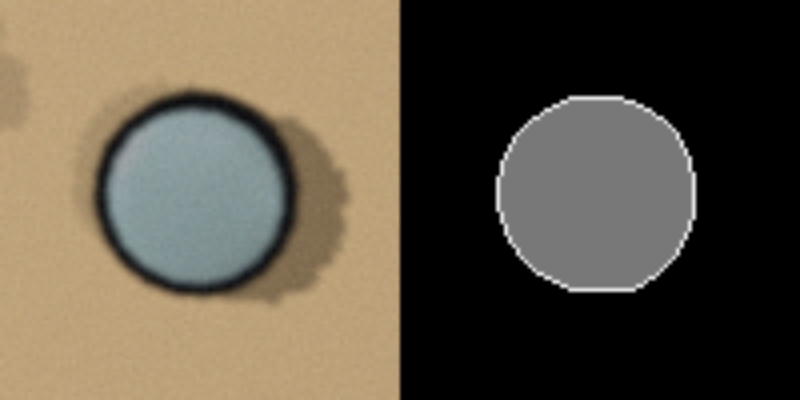

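The lens ring is sharp, with its centre at about (538.3, 187.3) mm. I'll descend over it now.

Emit:
send_rows(
  commands="70 0.45 -0.67 0.5 0;70 0.44 -0.67 0.5 0;70 0 0 1 0;70 0 0 1 0;70 0 0 1 0;70 0 0 1 0;70 0 0 1 0;70 0 0 1 0;70 0 0 1 0;70 0 0 0.75 0;70 0 0 0.4 0;70 0 0 0.1 0;70 0 0 0 0;70 0 0 0 0",
)

```text
t: 5.95
tcp_pos: [0.539, 0.1885, 0.0171]
tool_rot: [0.995, -0.104, 0.001, -0.0]
force: [-0.2, 0.2, 1.0]
finger_gap: 0.821
gripper_force: 0.0
```

```bash
python3 - <<'E'
from h import *
s=snap('wrist','w3.png');b=snap('scene','s3.png')
cv2.imwrite('pics/c4.png',np.hstack([cv2.resize(s['pixels'][180:,80:440,::-1],(400,227)),cv2.resize(b['pixels'][130:220,220:350,::-1],(400,227*400//328)[:1]+(227,))]))
print(readout.sense()['force'],readout.sense()['tcp_pos'],proj(s,[.5383,.1874,.014]))
E
```

```text
[-0.31525785  0.30049854 -0.03975618] [0.53914725 0.18877515 0.01742278] [254.68482984 248.44694729]
```

View pics/c4.png

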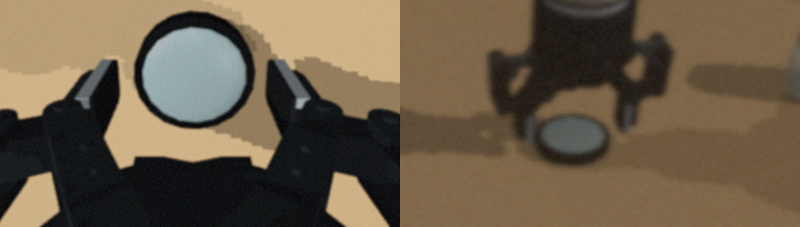

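The lens is centred between the fingers: crop centre (195,70), with the pads at about x=110 and x=275. I'll lower further and close.

Emit:
send_rows(
  commands="70 0 0 0.25 0;70 0 0 0.2 0;70 0 0 0 0;70 0 0 0 0;70 0 0 0 0",
)

```text
t: 6.47
tcp_pos: [0.5383, 0.1888, 0.0073]
tool_rot: [0.995, -0.103, -0.0, 0.0]
force: [0.2, -0.1, -0.0]
finger_gap: 0.822
gripper_force: 0.0
```

Emit:
send_rows(
  commands="66 0 0 0 0;62 0 0 0 0;57 0 0 0 0;57 0 0 0 0;57 0 0 0 0;57 0 0 0 0;57 0 0 0 0;57 0 0 0 0",
  grip_force=30,
)

```text
t: 7.13
tcp_pos: [0.5384, 0.1888, 0.0075]
tool_rot: [0.995, -0.103, 0.0, -0.0]
force: [-0.1, -0.3, 2.3]
finger_gap: 0.687
gripper_force: 32.3
```

```bash
python3 - <<'E'
from h import *
s=snap('wrist','w4.png');b=snap('scene','s4.png')
cv2.imwrite('pics/c5.png',np.hstack([cv2.resize(s['pixels'][180:,80:440,::-1],(400,227)),cv2.resize(b['pixels'][130:220,220:350,::-1],(400,227))]))
r=readout.sense();print({k:np.round(r[k],4) for k in('force','tcp_pos','finger_gap','gripper_force')})
E
```

```text
{'force': array([-1.0528, -1.1442,  2.8734]), 'tcp_pos': array([0.5384, 0.1888, 0.0075]), 'finger_gap': np.float64(0.6855), 'gripper_force': np.float64(32.3604)}
```

View pics/c5.png

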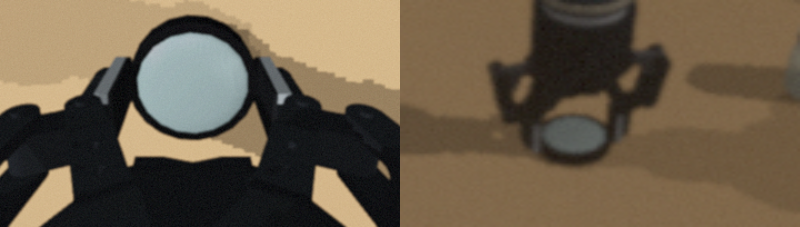

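The lens is gripped across its diameter and the force is normal. Next I'll lift it and carry it over.

Emit:
send_rows(
  commands="55 0 0 -0.1 0;55 0 0 -0.4 0;55 0 0 -0.8 0;55 0 0 -1 0;55 0 0 -1 0;55 0 0 -1 0;55 0 0 -1 0;55 0 0 -1 0;55 0 0 -0.8 0;55 0 0 -0.4 0;55 0 0 0 0;55 0 0 0 0",
  grip_force=40,
)

```text
t: 8.23
tcp_pos: [0.538, 0.1887, 0.1572]
tool_rot: [0.995, -0.103, -0.0, 0.0]
force: [-0.4, -0.3, -2.3]
finger_gap: 0.677
gripper_force: 43.3
```

Emit:
send_rows(
  commands="55 0.14 0.5 0 0;55 0.15 0.95 0 0;55 0.15 0.95 0 0;55 0.15 0.95 0 0;55 0.15 0.95 0 0;55 0.15 0.95 0 0;55 0.15 0.95 0 0;55 0.15 0.95 0 0;55 0.15 0.95 0 0;55 0.15 0.95 0 0;55 0.15 0.95 0 0;55 0.15 0.95 0 0;55 0.15 0.95 0 0;55 0.15 0.95 0 0;55 0.15 0.95 0 0;55 0.15 0.95 0 0;55 0.15 0.95 0 0;55 0.15 0.95 0 0;55 0.15 0.95 0 0;55 0.15 0.95 0 0",
)

```text
t: 9.9
tcp_pos: [0.5191, -0.1877, 0.1557]
tool_rot: [0.995, -0.104, -0.002, -0.001]
force: [0.6, 0.1, -0.8]
finger_gap: 0.684
gripper_force: 43.3
```

Emit:
send_rows(
  commands="55 0.14 0.95 0 0;55 0 0.95 0 0;55 0 0.27 0 0;55 0 0 0 0;55 0 0 0 0;55 0 0 0 0",
)

```text
t: 10.4
tcp_pos: [0.5137, -0.2285, 0.1567]
tool_rot: [0.995, -0.103, -0.001, -0.001]
force: [-0.2, 0.5, -1.7]
finger_gap: 0.68
gripper_force: 43.3
```

```bash
python3 - <<'E'
from h import *
s=snap('wrist','w5.png')
cv2.imwrite('pics/c6.png',cv2.resize(s['pixels'][100:,100:420,::-1],None,fx=2,fy=2))
r=readout.sense();print({k:np.round(r[k],4) for k in('force','tcp_pos','tool_rot','finger_gap','gripper_force')})
y=np.radians(-11.8);X=np.array([np.cos(y),np.sin(y)]);Y=np.array([X[1],-X[0]]);g=np.array([.509,-.2275])+.006*X-r['tcp_pos'][:2];print(g@X,g@Y)
E
```

```text
{'force': array([ 0.0343, -0.5426, -1.4904]), 'tcp_pos': array([ 0.514 , -0.2284,  0.1569]), 'tool_rot': array([ 9.947e-01, -1.029e-01, -6.000e-04, -5.000e-04]), 'finger_gap': np.float64(0.6759), 'gripper_force': np.float64(43.3276)}
0.0009540165657214722 0.00015716700703766173
```

View pics/c6.png

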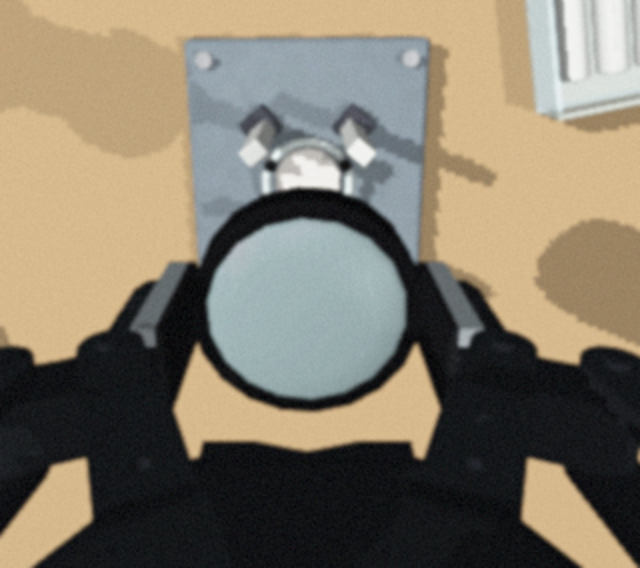

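The lens is held level with its centre at crop (307,300). The posts are visible beyond it at (254,151) and (360,150). I'll take one quick check of the axis from this view.

```bash
python3 - <<'E'
from h import *
s=load('w5.png'); P=lambda x,y:(100+x/2-.25,100+y/2-.25)
y=np.radians(-11.8);X=np.array([np.cos(y),np.sin(y)]);Y=np.array([X[1],-X[0]])
a=ray(s,*P(254,151),.07)[:2];b=ray(s,*P(360,150),.07)[:2];d=a-b
print(np.degrees(np.arctan2(-d[0],d[1])),np.linalg.norm(d));A=(a+b)/2-X*.026;print(A,(A-[.514,-.2284])@X,(A-[.514,-.2284])@Y)
# lens front rim/glass: glass apparent centre at z=tcp-.0075+.014
z=.1569-.0075+.014;c=ray(s,*P(307,307),z);print('glass',c[:2],(c[:2]-[.514,-.2284])@X,(c[:2]-[.514,-.2284])@Y)
f=ray(s,*P(307,190),z);print('front rim x',(f[:2]-[.514,-.2284])@X)
E
```

```text
-11.297665838948419 0.0427369029159756
[ 0.50967392 -0.2279906 ] -0.0043183810231137735 0.0004839133920113508
glass [ 0.51549212 -0.22932198] 0.001649132291170823 0.0005973672075635964
front rim x 0.032478659402604214
```

Emit:
send_rows(
  commands="55 0.05 0 0.5 0;55 0 0 0.8 0;55 0 0 0.8 0;55 0 0 0.7 0;55 0 0 0.5 0;55 0 0 0.3 0;55 0 0 0.1 0;55 0 0 0 0;55 0 0 0 0;55 0 0 0 0",
)

```text
t: 11.28
tcp_pos: [0.5159, -0.2301, 0.084]
tool_rot: [0.995, -0.103, 0.001, 0.0]
force: [-0.0, -0.9, -2.0]
finger_gap: 0.681
gripper_force: 43.3
```

Emit:
send_rows(
  commands="55 -0.05 0 0 0;55 -0.05 0 0 0;55 0 0 0 0;55 0 0 0 0",
)

```text
t: 11.62
tcp_pos: [0.5134, -0.2295, 0.0836]
tool_rot: [0.995, -0.103, 0.0, 0.0]
force: [-0.4, -0.6, -1.7]
finger_gap: 0.679
gripper_force: 43.3
```

Emit:
send_rows(
  commands="55 -0.05 0 0 0;55 -0.05 0 0 0;55 0 0 0 0;55 0 0 0 0",
)

```text
t: 11.95
tcp_pos: [0.5121, -0.2294, 0.0836]
tool_rot: [0.995, -0.103, 0.001, 0.0]
force: [1.8, 0.1, -1.2]
finger_gap: 0.684
gripper_force: 43.3
```

Emit:
send_rows(
  commands="55 -0.05 0 0 0;55 -0.05 0 0 0;55 0 0 0 0;55 0 0 0 0",
)

```text
t: 12.28
tcp_pos: [0.5106, -0.2293, 0.0837]
tool_rot: [0.995, -0.103, 0.001, 0.001]
force: [4.5, -2.0, -1.5]
finger_gap: 0.68
gripper_force: 43.4
```

Emit:
send_rows(
  commands="55 -0.06 0 0 0;55 -0.06 0 0 0;55 -0.06 0 0 0;55 -0.06 0 0 0;55 -0.06 0 0 0;55 0 0 0 0;55 0 0 0 0;55 0 0 0 0",
)

```text
t: 12.95
tcp_pos: [0.5061, -0.2286, 0.084]
tool_rot: [0.995, -0.104, 0.003, 0.001]
force: [7.0, -1.2, -0.8]
finger_gap: 0.681
gripper_force: 43.4
```

```bash
python3 - <<'E'
from h import *
s=snap('wrist','w6.png');b=snap('scene','s6.png')
cv2.imwrite('pics/c7.png',np.hstack([cv2.resize(s['pixels'][150:350,130:380,::-1],(400,320)),cv2.resize(b['pixels'][160:260,60:160,::-1],(380,320),interpolation=2)]))
r=readout.sense();print({k:np.round(r[k],4) for k in('force','tcp_pos','tool_rot','finger_gap')})
E
```

```text
{'force': array([ 7.672 , -0.9089, -1.6818]), 'tcp_pos': array([ 0.5061, -0.2286,  0.084 ]), 'tool_rot': array([ 0.9946, -0.1037,  0.0029,  0.0011]), 'finger_gap': np.float64(0.6801)}
```

View pics/c7.png

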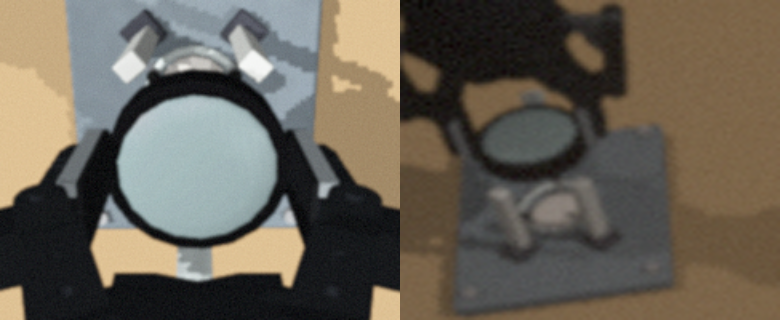

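The lens rim bears on the jaw and the jaw has moved back about 6 mm, at 7.7 N. The posts are at (130,68) and (255,65), symmetric about the lens. I'll push slightly more and start down past the post tops.

Emit:
send_rows(
  commands="55 -0.06 0 0 0;55 0 0 0 0;55 0 0 0.15 0;55 0 0 0.15 0;55 0 0 0 0;55 0 0 0 0",
)

```text
t: 13.55
tcp_pos: [0.5053, -0.2289, 0.078]
tool_rot: [0.995, -0.104, 0.003, 0.002]
force: [8.9, -1.0, -1.6]
finger_gap: 0.681
gripper_force: 43.4
```

Emit:
send_rows(
  commands="55 0 0 0.1 0;55 0 0 0.1 0;55 0 0 0 0;55 0 0 0 0",
)

```text
t: 13.88
tcp_pos: [0.5053, -0.229, 0.0741]
tool_rot: [0.995, -0.104, 0.003, 0.002]
force: [7.7, -1.9, -1.7]
finger_gap: 0.677
gripper_force: 43.4
```

Emit:
send_rows(
  commands="55 0 0 0.1 0;55 0 0 0.1 0;55 0 0 0.1 0;55 0 0 0 0;55 0 0 0 0",
)

```text
t: 14.3
tcp_pos: [0.5054, -0.229, 0.0681]
tool_rot: [0.995, -0.104, 0.003, 0.002]
force: [7.5, -1.5, -1.7]
finger_gap: 0.682
gripper_force: 43.4
```

Emit:
send_rows(
  commands="55 0 0 0.1 0;55 0 0 0.1 0;55 0 0 0 0;55 0 0 0 0",
)

```text
t: 14.63
tcp_pos: [0.5054, -0.229, 0.0641]
tool_rot: [0.995, -0.104, 0.003, 0.002]
force: [7.6, -2.2, -1.9]
finger_gap: 0.678
gripper_force: 43.4
```

Emit:
send_rows(
  commands="55 0 0 0.1 0;55 0 0 0 0;55 0 0 0 0",
)

```text
t: 14.88
tcp_pos: [0.5054, -0.2291, 0.0621]
tool_rot: [0.995, -0.104, 0.003, 0.002]
force: [7.6, -1.7, -1.0]
finger_gap: 0.682
gripper_force: 43.4
```

Emit:
send_rows(
  commands="55 0 0 0.1 0;55 0 0 0 0;55 0 0 0 0",
)

```text
t: 15.13
tcp_pos: [0.5054, -0.2291, 0.0601]
tool_rot: [0.995, -0.103, 0.003, 0.002]
force: [7.8, -2.1, -2.5]
finger_gap: 0.68
gripper_force: 43.4
```

Emit:
send_rows(
  commands="55 0 0 0.1 0;55 0 0 0 0;55 0 0 0 0",
)

```text
t: 15.38
tcp_pos: [0.5055, -0.2291, 0.0581]
tool_rot: [0.995, -0.104, 0.003, 0.002]
force: [8.6, -1.6, -1.7]
finger_gap: 0.681
gripper_force: 43.4
```

Emit:
send_rows(
  commands="55 0 0 0.1 0;55 0 0 0 0;55 0 0 0 0",
)

```text
t: 15.63
tcp_pos: [0.5055, -0.2291, 0.0562]
tool_rot: [0.995, -0.104, 0.004, 0.002]
force: [7.9, -1.6, -1.6]
finger_gap: 0.681
gripper_force: 43.4
```

Emit:
send_rows(
  commands="55 0 0 0.1 0;55 0 0 0 0;55 0 0 0 0",
)

```text
t: 15.88
tcp_pos: [0.5055, -0.2291, 0.0541]
tool_rot: [0.995, -0.104, 0.003, 0.002]
force: [7.9, -2.0, -1.5]
finger_gap: 0.681
gripper_force: 43.4
```

Emit:
send_rows(
  commands="55 0.06 0 0 0;55 0 0 0 0;55 0 0 0 0",
)

```text
t: 16.13
tcp_pos: [0.5064, -0.2293, 0.0541]
tool_rot: [0.995, -0.103, 0.003, 0.002]
force: [6.8, -2.3, -1.4]
finger_gap: 0.678
gripper_force: 43.4
```

Emit:
send_rows(
  commands="55 0.03 0 0 0;55 0 0 0 0;55 0 0 0 0",
)

```text
t: 16.38
tcp_pos: [0.5066, -0.2292, 0.054]
tool_rot: [0.995, -0.103, 0.003, 0.002]
force: [5.9, -1.0, -1.4]
finger_gap: 0.677
gripper_force: 43.4
```

Emit:
send_rows(
  commands="55 0.03 0 0 0;55 0 0 0 0;55 0 0 0 0",
)

```text
t: 16.63
tcp_pos: [0.5069, -0.2291, 0.054]
tool_rot: [0.995, -0.103, 0.002, 0.001]
force: [6.0, -1.3, -0.1]
finger_gap: 0.68
gripper_force: 43.4
```

Emit:
send_rows(
  commands="55 0.03 0 0 0;55 0 0 0 0;55 0 0 0 0",
)

```text
t: 16.88
tcp_pos: [0.5071, -0.2289, 0.0539]
tool_rot: [0.995, -0.103, 0.002, 0.001]
force: [6.2, -1.1, -1.4]
finger_gap: 0.685
gripper_force: 43.4
```

Emit:
send_rows(
  commands="55 0 -0.04 0 0;55 0 0 0 0;55 0 0 0 0;55 0 0 0 0",
)

```text
t: 17.22
tcp_pos: [0.5077, -0.2284, 0.0539]
tool_rot: [0.995, -0.103, 0.002, 0.001]
force: [6.6, -0.6, -1.2]
finger_gap: 0.681
gripper_force: 43.4
```

Emit:
send_rows(
  commands="55 0.03 0 0 0;55 0 0 0 0;55 0 0 0 0;55 0 0 0 0",
)

```text
t: 17.55
tcp_pos: [0.5079, -0.2283, 0.0538]
tool_rot: [0.995, -0.103, 0.002, 0.001]
force: [5.2, -1.4, -1.5]
finger_gap: 0.678
gripper_force: 43.4
```

Emit:
send_rows(
  commands="55 0.04 0 0 0;55 0 0 0 0;55 0 0 0 0;55 0 0 0 0",
)

```text
t: 17.88
tcp_pos: [0.5082, -0.228, 0.0537]
tool_rot: [0.995, -0.103, 0.001, 0.001]
force: [5.0, -1.4, -0.9]
finger_gap: 0.681
gripper_force: 43.4
```

Emit:
send_rows(
  commands="55 0 -0.03 0.1 0;55 0 0 0.1 0;55 0 0 0 0;55 0 0 0 0",
)

```text
t: 18.22
tcp_pos: [0.5085, -0.2277, 0.0496]
tool_rot: [0.995, -0.103, 0.002, 0.001]
force: [4.5, -1.0, -2.4]
finger_gap: 0.685
gripper_force: 43.4
```

Emit:
send_rows(
  commands="55 0 0 0.1 0;55 0 0 0 0;55 0 0 0 0",
)

```text
t: 18.47
tcp_pos: [0.5085, -0.2277, 0.0477]
tool_rot: [0.995, -0.103, 0.002, 0.001]
force: [5.1, -0.7, -1.5]
finger_gap: 0.685
gripper_force: 43.4
```

Emit:
send_rows(
  commands="55 0 0 0.1 0;55 0 0 0 0;55 0 0 0 0",
)

```text
t: 18.72
tcp_pos: [0.5085, -0.2277, 0.0457]
tool_rot: [0.995, -0.103, 0.002, 0.001]
force: [5.7, -1.3, -2.1]
finger_gap: 0.68
gripper_force: 43.4
```

Emit:
send_rows(
  commands="55 0 0 0.06 0;55 0 0 0 0;55 0 0 0 0",
)

```text
t: 18.97
tcp_pos: [0.5085, -0.2278, 0.0445]
tool_rot: [0.995, -0.103, 0.002, 0.001]
force: [6.3, -1.6, -2.1]
finger_gap: 0.68
gripper_force: 43.4
```

Emit:
send_rows(
  commands="55 0 0 0.06 0;55 0 0 0 0;55 0 0 0 0",
)

```text
t: 19.22
tcp_pos: [0.5085, -0.2277, 0.0433]
tool_rot: [0.995, -0.103, 0.002, 0.001]
force: [4.9, -1.9, -2.0]
finger_gap: 0.681
gripper_force: 43.4
```

Emit:
send_rows(
  commands="55 0 0 0.06 0;55 0 0 0 0;55 0 0 0 0",
)

```text
t: 19.47
tcp_pos: [0.5085, -0.2277, 0.0421]
tool_rot: [0.995, -0.103, 0.002, 0.001]
force: [6.5, -0.6, -1.3]
finger_gap: 0.677
gripper_force: 43.4
```

Lens bottom is at about 34.6 mm. I'll continue in roughly 1 mm steps.

Emit:
send_rows(
  commands="55 0 0 0.06 0;55 0 0 0 0;55 0 0 0 0",
)

```text
t: 19.72
tcp_pos: [0.5085, -0.2277, 0.0409]
tool_rot: [0.995, -0.103, 0.002, 0.001]
force: [5.5, -0.7, -1.6]
finger_gap: 0.683
gripper_force: 43.4
```

Emit:
send_rows(
  commands="55 0 0 0.05 0;55 0 0 0 0;55 0 0 0 0",
)

```text
t: 19.97
tcp_pos: [0.5085, -0.2278, 0.04]
tool_rot: [0.995, -0.103, 0.002, 0.001]
force: [5.0, -1.0, -0.8]
finger_gap: 0.677
gripper_force: 43.4
```

Emit:
send_rows(
  commands="55 0 0 0.05 0;55 0 0 0 0;55 0 0 0 0",
)

```text
t: 20.22
tcp_pos: [0.5085, -0.2277, 0.039]
tool_rot: [0.995, -0.103, 0.002, 0.001]
force: [5.5, -1.3, -2.2]
finger_gap: 0.684
gripper_force: 43.4
```

Emit:
send_rows(
  commands="55 0 0 0.04 0;55 0 0 0 0;55 0 0 0 0",
)

```text
t: 20.47
tcp_pos: [0.5085, -0.2277, 0.0383]
tool_rot: [0.995, -0.103, 0.002, 0.001]
force: [4.4, -0.7, -0.2]
finger_gap: 0.679
gripper_force: 43.5
```

Emit:
send_rows(
  commands="55 0 0 0.02 0;55 0 0 0 0;55 0 0 0 0",
)

```text
t: 20.72
tcp_pos: [0.5086, -0.2278, 0.0381]
tool_rot: [0.995, -0.103, 0.002, 0.001]
force: [5.5, -1.3, 1.3]
finger_gap: 0.68
gripper_force: 43.5
```

Emit:
send_rows(
  commands="55 0 0 0.03 0;55 0 0 0 0;55 0 0 0 0",
)

```text
t: 20.97
tcp_pos: [0.5085, -0.2277, 0.0376]
tool_rot: [0.995, -0.103, 0.002, 0.001]
force: [4.7, -1.1, 2.1]
finger_gap: 0.682
gripper_force: 43.7
```

Emit:
send_rows(
  commands="55 0 0 0.03 0;55 0 0 0 0;55 0 0 0 0",
)

```text
t: 21.22
tcp_pos: [0.5085, -0.2278, 0.0372]
tool_rot: [0.995, -0.103, 0.002, 0.001]
force: [4.8, -0.7, 4.1]
finger_gap: 0.681
gripper_force: 43.9
```

Contact came at TCP z of about 38.6 mm, and the studs now carry about 5.5 N. I'll ease off a little, release gently, and check.

Emit:
send_rows(
  commands="55 0 0 -0.02 0;55 0 0 0 0;55 0 0 0 0",
  grip_force=20,
)

```text
t: 21.47
tcp_pos: [0.5085, -0.2277, 0.0375]
tool_rot: [0.995, -0.103, 0.002, 0.001]
force: [5.1, -1.1, 4.1]
finger_gap: 0.679
gripper_force: 43.9
```

Emit:
send_rows(
  commands="60 0 0 0 0;62 0 0 0 0;64 0 0 0 0;66 0 0 0 0;66 0 0 0 0;66 0 0 0 0;66 0 0 0 0",
)

```text
t: 22.05
tcp_pos: [0.5065, -0.2263, 0.0362]
tool_rot: [0.995, -0.103, -0.001, -0.0]
force: [-0.1, -0.3, 0.2]
finger_gap: 0.773
gripper_force: 0.0
```

```bash
cat > m.py <<'E'
from h import *
import sys
s=snap('wrist',sys.argv[1]+'.png');im=s['pixels'];g=cv2.cvtColor(im,cv2.COLOR_RGB2HSV)
m=((g[:,:,0]>70)&(g[:,:,0]<125)&(g[:,:,2]>60)).astype(np.uint8)
r=readout.sense();print({k:np.round(r[k],4) for k in('t','force','tcp_pos','finger_gap')})
A=np.array([.5090,-.2277]);p=proj(s,[*A,.046]);print(p)
g2=cv2.morphologyEx(m,cv2.MORPH_OPEN,np.ones((5,5)));n,l=cv2.connectedComponents(g2);i=l[int(p[1]),int(p[0])]
cs,_=cv2.findContours((l==i).astype(np.uint8),0,2);c=max(cs,key=cv2.contourArea)
print(i,cv2.contourArea(c),cv2.boundingRect(c));e=cv2.fitEllipse(c);print(e,ray(s,*e[0],.045)[:2])
w=np.array([ray(s,*q,.045)[:2] for q in c.reshape(-1,2)]).astype(np.float32)*1000;print('world ellipse',cv2.fitEllipse(w))
E
python3 m.py w7
```

```text
{'t': np.float64(22.1), 'force': array([-0.3611,  0.4426, -1.3841]), 'tcp_pos': array([ 0.5067, -0.2264,  0.0363]), 'finger_gap': np.float64(0.7709)}
[254.03704133 254.70260387]
4 7334.0 (204, 205, 102, 93)
((254.8475341796875, 251.36471557617188), (91.91705322265625, 101.71270751953125), 89.69451141357422) [ 0.51018969 -0.2283629 ]
world ellipse ((508.9606628417969, -228.09759521484375), (50.589866638183594, 50.61977005004883), 76.69580841064453)
```

The lens is released with near-zero force, and its glass reads as circular (50.6 x 50.6 mm), so it is level. Retreating straight up.

Emit:
send_rows(
  commands="74 0 -0.05 0 0;82 0 0 0 0;82 0 0 0 0;82 0 0 -0.1 0;82 0 0 -0.3 0;82 0 0 -0.6 0;82 0 0 -1 0;82 0 0 -1 0;82 0 0 -1 0;82 0 0 -1 0;82 0 0 -1 0;82 0 0 -1 0;82 0 0 -1 0;82 0 0 -1 0;82 0 0 -1 0;82 0 0 -0.3 0;82 0 0 0 0;82 0 0 0 0",
)

```text
t: 23.6
tcp_pos: [0.5069, -0.2255, 0.2427]
tool_rot: [0.995, -0.103, 0.0, 0.0]
force: [0.2, 0.2, -0.3]
finger_gap: 0.962
gripper_force: 0.0
```

```bash
python3 m.py w8; python3 - <<'E'
from h import *
s=load('w8.png');im=s['pixels'];y=np.radians(-11.8);X=np.array([np.cos(y),np.sin(y)]);Y=np.array([X[1],-X[0]])
# ring outer (black) : profile along foot +-y and x from the lens centre at z .044
g=cv2.cvtColor(im,cv2.COLOR_RGB2GRAY).astype(int);A=np.array([.5090,-.2281])
for n,D in(('+x',X),('-x',-X),('+y',-Y),('-y',Y)):
    print(n,[int(g[tuple(np.round(proj(s,[*(A+D*r/1000),.044])[::-1]).astype(int))]) for r in range(22,40)])
E
```

```text
{'t': np.float64(23.65), 'force': array([ 0.2429,  0.0908, -0.0525]), 'tcp_pos': array([ 0.5065, -0.2252,  0.2418]), 'finger_gap': np.float64(0.9596)}
[254.34198316 171.582458  ]
7 1372.0 (234, 150, 42, 43)
((254.4349365234375, 171.006103515625), (41.45330047607422, 42.641841888427734), 81.81837463378906) [ 0.50946939 -0.22791663]
world ellipse ((508.9595031738281, -227.80398559570312), (50.835391998291016, 51.468910217285156), 4.9295573234558105)
+x [164, 160, 129, 71, 71, 22, 21, 24, 63, 95, 120, 120, 123, 124, 115, 119, 121, 125]
-x [144, 140, 140, 122, 71, 29, 29, 36, 83, 110, 118, 118, 123, 115, 112, 112, 113, 114]
+y [164, 164, 153, 117, 61, 19, 19, 41, 81, 118, 120, 120, 120, 120, 123, 120, 120, 118]
-y [147, 142, 142, 100, 54, 26, 30, 63, 63, 86, 91, 93, 91, 94, 94, 94, 97, 94]
```

The lens is in place and unchanged after the retreat: centre (509.0, -227.8) mm against the measured axis (509, -227.5), and level. Handing in.

```bash
python3 -c "
from station import sign_off
print(sign_off())"
```

```text
the job is handed in; nothing more can be done
None
```

The lens is fitted and the job is handed in. The rim pushed the jaw back, the lens bore gently on the studs (about 5.5 N), and after release it measured level and within about 0.5 mm of the axis. The hold against the jaw and posts, and that it can't rock, were judged from forces and images, not tested after release.

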